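Switch the furnace gas from nitrogen to oxygen

TASK

The furnace has finished its nitrogen step and now needs oxygen. With the fingertips, gently push the black nitrogen lever round until it is fully shut, square across its pipe, and only then push the blue oxygen lever round until it is fully open, in line with its pipe. Do not grip the levers or force them against their stops, and leave the grey argon lever, the two brown bottles, the crucible and the red rack as they are.

Things in the scene. Friction and masses are not known exactly. Their poses are not given: they have to be found in the camera images.
- nitrogen_lever: the nitrogen valve's lever, its black plastic sleeve being the part to push: 62 mm long, 20 mm wide, 12 mm thick, level, from 40 to 102 mm out from the turning axis and from 80.5 to 92.5 mm above the bench. Origin: on the turning axis at the sleeve's mid height (86.5 mm above the bench). Its x axis points outward along the lever, z up
- nitrogen_turn (a joint): angle of the nitrogen lever about its vertical axis: 0 = fully shut (lever square across the pipe), counter-clockwise from above to 1.571 = fully open (in line with the pipe), a hard stop at each. It starts open (1.2 to 1.55). It stays where it is left. It takes about 0.3 N m to turn (4 N on the sleeve 80 mm out); over 40 N between fingers and lever is forcing or gripping it
- nitrogen_valve: the nitrogen station, fixed to the bench: base plate 64 x 212 mm, steel pipe 50 mm up along its y, ball valve in the middle (stem to 85 mm), legs 80 mm to either side, 52 mm gauge over the inlet leg on +y, face up 89 mm high. Origin: on the lever's axis, at bench level. Its -x is where the lever points when shut, -y when fully open; there nothing but the lever is over 67 mm high
- oxygen_lever: the oxygen valve's lever, its blue plastic sleeve being the part to push: 62 mm long, 20 mm wide, 12 mm thick, level, from 40 to 102 mm out from the turning axis and from 80.5 to 92.5 mm above the bench. Origin: on the turning axis at the sleeve's mid height (86.5 mm above the bench). Its x axis points outward along the lever, z up
- oxygen_turn (a joint): angle of the oxygen lever about its vertical axis: 0 = fully shut (lever square across the pipe), counter-clockwise from above to 1.571 = fully open (in line with the pipe), a hard stop at each. It starts shut (0 to 0.08). It stays where it is left. It takes about 0.3 N m to turn (4 N on the sleeve 80 mm out); over 40 N between fingers and lever is forcing or gripping it
- oxygen_valve: the oxygen station, fixed to the bench: base plate 64 x 212 mm, steel pipe 50 mm up along its y, ball valve in the middle (stem to 85 mm), legs 80 mm to either side, 52 mm gauge over the inlet leg on +y, face up 89 mm high. Origin: on the lever's axis, at bench level. Its -x is where the lever points when shut, -y when fully open; there nothing but the lever is over 67 mm high
- argon_lever: the argon valve's lever, its silver-grey plastic sleeve being the part to push: 62 mm long, 20 mm wide, 12 mm thick, level, from 40 to 102 mm out from the turning axis and from 80.5 to 92.5 mm above the bench. Origin: on the turning axis at the sleeve's mid height (86.5 mm above the bench). Its x axis points outward along the lever, z up
- argon_turn (a joint): angle of the argon lever about its vertical axis: 0 = fully shut (lever square across the pipe), counter-clockwise from above to 1.571 = fully open (in line with the pipe), a hard stop at each. It starts shut (0 to 0.08) and stays so. It stays where it is left. It takes about 0.3 N m to turn (4 N on the sleeve 80 mm out); over 40 N between fingers and lever is forcing or gripping it
- argon_valve: the argon station, fixed to the bench: base plate 64 x 212 mm, steel pipe 50 mm up along its y, ball valve in the middle (stem to 85 mm), legs 80 mm to either side, 52 mm gauge over the inlet leg on +y, face up 89 mm high. Origin: on the lever's axis, at bench level. Its -x is where the lever points when shut, -y when fully open; there nothing but the lever is over 67 mm high
- bottle_a: amber powder bottle with dark stopper and a white label, 57 mm across, 106 mm tall, loose on the bench, to be left alone; origin at the centre of its underside, z up
- bottle_b: another amber powder bottle, the same, loose on the bench, to be left alone; origin at the centre of its underside, z up
- crucible: white porcelain crucible with its lid, 46 mm across, 44 mm tall, loose on the bench, to be left alone; origin at the centre of its underside, z up
- rack: red plastic sample rack, 90 x 62 mm, 18 mm high, loose on the bench, to be left alone; origin at the centre of its underside, z up

How it is judged:
On the way, in this order (a step that is already met when the one before it is completed fails the run):
1. the nitrogen lever is fully shut while the oxygen is still shut (value of joint nitrogen_turn below 0.12 rad and value of joint oxygen_turn below 0.2 rad), for 0.2 s.
2. the oxygen lever is fully open (value of joint oxygen_turn above 1.45 rad), for 0.2 s.
At the end, for the whole second after the job is handed in: The nitrogen lever is within 0.12 rad of its shut stop, the oxygen lever within 0.12 rad of its open stop, both at rest; the argon lever is still shut (below 0.2 rad); bottles, crucible and rack stand upright within 15 mm of where they were (value of joint nitrogen_turn below 0.12 rad and value of joint oxygen_turn above 1.45 rad and value of joint argon_turn below 0.2 rad and velocity of joint nitrogen_turn between -0.05 and 0.05 rad/s and velocity of joint oxygen_turn between -0.05 and 0.05 rad/s and distance of each of bottle_a, bottle_b, crucible, rack from where it was at the start of the episode below 0.015 m and angle between each of bottle_a, bottle_b, crucible, rack's own z axis and vertical below 0.15 rad); the robot touches nothing.
It fails at once if oxygen is opened while the nitrogen is not shut (value of joint nitrogen_turn above 0.2 rad and value of joint oxygen_turn above 0.3 rad).
It fails at once if a lever is gripped or forced: more than 45 N between the fingers and it (contact force between the fingers and nitrogen_lever above 45 N or contact force between the fingers and oxygen_lever above 45 N or contact force between the fingers and argon_lever above 45 N).
It fails at once if the argon lever is turned (value of joint argon_turn above 0.2 rad).
It fails at once if a bystander is shifted, tipped or lifted (distance of any of bottle_a, bottle_b, crucible, rack from where it was at the start of the episode above 0.015 m or angle between any of bottle_a, bottle_b, crucible, rack's own z axis and vertical above 0.3 rad).
It also fails if it takes over 58 s, if anything falls off the work surface, if the arm or the gripper's body presses on something with over 40 N, if the wrist force passes 120 N, or if a joint passes its speed limit or range.

ROBOT

A 7-joint arm with a two-finger parallel gripper is mounted at the origin on the work surface. World frame = base frame: x ahead of the robot, y to its left, z up, the work surface at z = 0. Lengths are in m, angles in rad, forces in N, time in s.
With the tool pointing down it reaches from about 0.425 to 0.925 m from the base axis. Payload 6.8 kg.
Tool frame: the origin (TCP) lies where the fingers leave the gripper's body, on its centre line; the fingertips stand 73 mm ahead of it and the grasp point (between the pads) lies 54 mm ahead of it; z points along the fingers, y is the line along which they close (so a half turn about z gives the same grasp; the last joint's range is limited). The gripper opens to 85 mm and grips with 20 to 120 N. Pads are 22 mm wide; open, the fingers measure 114 mm over their backs; the gripper's body (76 mm by 85 mm) begins 54 mm behind the grasp point. The pads swing forward as they close: fully open they stand 13 mm farther back than shut.
Start: joints at [1.004, 0.477, 0.022, 1.555, -0.011, 1.109, -0.083], TCP at [0.299, -0.605, 0.304] pointing down, gripper open.
Joint ranges: [-2.96, 2.96], [-0.34, 2.1], [-1.41, 1.46], [0.24, 2.44], [-1.37, 4.51], [0.17, 1.92], [-2.96, 2.96]. Speed limits (rad/s): [2.39, 2.39, 3.14, 3.14, 3.14, 3.14, 3.14].

INTERFACE

Orientations are given as a rotation vector (axis times angle).
In Python, from bench import r gives the robot as it stands.
- The arm moves only by the tool shift_gripper, called after ">>>" as name(argument=value, ...) on one line, values as JSON. Schema: {"type":"object","properties":{"moves":{"type":"object","properties":{"increments":{"type":"array","items":{"type":"array","items":{"type":"number"},"minItems":6,"maxItems":6},"minItems":1,"maxItems":5}},"additionalProperties":false,"required":["increments"]},"finger_gap":{"type":"number"},"clamp_n":{"type":"number"},"only":{"type":"string"},"quiet":{"type":"boolean"},"lines":{"type":"string"}},"required":["moves"],"additionalProperties":false}. moves is an object whose key "increments" holds a list of rows, 1 to 5 of them, each of 6 numbers: dx, dy, dz in parts of the range, where 1.0 means 0.3 m, then a rotation vector rx, ry, rz in parts of the range, where 1.0 means pi rad; each row is the pose to reach, as a shift and turn from the pose commanded when the call began, along the tool's axes at that moment; what a row does not reach only later rows make up. A row lasts 1/10 s, in which the tool goes at most 0.05 m and 0.15 rad, less where a joint would pass 70% of its speed; a pose out of reach is approached as far as the arm can. finger_gap is the finger opening in m, set as the call begins (left out keeps the last). The fingers move at their own pace and stop on an object; clamp_n is the grip in N (left out, the last holds). Time passes only in rows, so rows that do not move let the fingers close. The tool returns the time, the measured TCP pose, the force, the opening and the grip force at its end. only (a regular expression) keeps the lines of the reply that match it, lines (a string "A,B") keeps lines A to B, and quiet returns only ok. Input that does not fit is refused with a message, and nothing moves.
- r.get_obs(): the state, without advancing time (a new reading comes with each control period).
- r.grab_frame(name): name is "scene" or "side" or "wrist"; returns (picture, depth): 480x640x3 uint8, blue, green, red; 480x640 float32, m along the optical axis (not along the pixel's ray), 0 where there is no reading.
- r.camera_info(name): a dict with "camera_matrix" (3x3 intrinsics, pixels), "k1" (the pictures are not rectified: a ray, as slopes to the right and down, at radius r is drawn at 1 + k1 r^2 times it, then the intrinsics apply), "R" (3x3) and "t" (3): a world point X has camera coordinates R X + t. Camera axes: x right, y down, z forward; pixel columns grow to the right and rows downward; lengths in m; the calibration is good to about 2 mm. A picture is of the moment at which its call begins: read the wrist's pose just before it. camera_info takes no time and is no camera call; for the wrist camera it gives the pose at the moment of the call.
- r.hand_in(): hands the job in; it is judged then, once.
The state is a dict: "clock": time; "joints": joint angles; "qvel": joint speeds; "tau": joint torques, N m; "tcp_pos": TCP position; "orientation": TCP orientation; "contact_force": force on the tool from outside, world axes, zero at the start; "moment": the same for the moment, N m; "grip_width": finger opening in m; "gripper_force": force on a finger pad.
Only numpy, scipy, OpenCV 4.12 (cv2) and the standard library are available. Lean on these libraries where they do the work, as an engineer would, in place of code of your own. Each camera call takes 0.05 s, during which the arm holds its last target. There are 200 camera calls.

## Working session

There is one attempt and no reset: what is moved stays moved. The work goes in short steps, Python scripts to look and compute and a tool call to move; the robot and the scene stay as the last step left them, time stands still between calls to the robot, and variables do not carry over. Pictures are saved under pics/ and viewed, at most 10 in all, crops included, and the job is handed in when it is done.

```bash
ls; mkdir -p pics; python3 - <<'E'
from bench import r
import cv2,numpy as np
o=r.get_obs(); print({k:np.round(v,3) for k,v in o.items()})
for n in("scene","side"):
    p,d=r.grab_frame(n); cv2.imwrite(f"pics/{n}0.png",p); np.save(f"pics/{n}0.npy",d)
    c=r.camera_info(n); print(n,c)
E
```

```text
bench.py
pics
{'clock': np.float64(0.0), 'joints': array([ 1.004,  0.478,  0.022,  1.556, -0.011,  1.109, -0.083]), 'qvel': array([ 0.   ,  0.002,  0.   , -0.   , -0.   , -0.   ,  0.001]), 'tau': array([ 1.0000e-03, -5.9645e+01,  1.6080e+00, -2.8120e+01,  1.2000e-02,
        9.0000e-03, -0.0000e+00]), 'tcp_pos': array([ 0.299, -0.605,  0.303]), 'orientation': array([-3.058e+00, -7.140e-01,  1.000e-03]), 'contact_force': array([ 0.403,  0.021, -0.273]), 'moment': array([-0.011, -0.033,  0.006]), 'gripper_force': np.float64(0.0), 'grip_width': np.float64(0.086)}
scene {'camera_matrix': array([[468.94915128,   0.        , 326.30482037],
       [  0.        , 468.94915128, 238.40540297],
       [  0.        ,   0.        ,   1.        ]]), 'k1': -0.08942789181823427, 'R': array([[-0.89000028,  0.45570681,  0.01519214],
       [ 0.31790754,  0.64407233, -0.69577699],
       [-0.32685515, -0.61441203, -0.71809719]]), 't': array([ 0.5181797 , -0.14244031,  0.97018153])}
side {'camera_matrix': array([[570.10663963,   0.        , 305.01544301],
       [  0.        , 570.10663963, 229.97789555],
       [  0.        ,   0.        ,   1.        ]]), 'k1': -0.03150994481879715, 'R': array([[ 0.71977653, -0.69405515,  0.01446326],
       [-0.36343572, -0.39449185, -0.84397314],
       [ 0.59146954,  0.6022156 , -0.53619041]]), 't': array([-0.4107234 ,  0.27314221,  0.62851862])}
```

View pics/scene0.png

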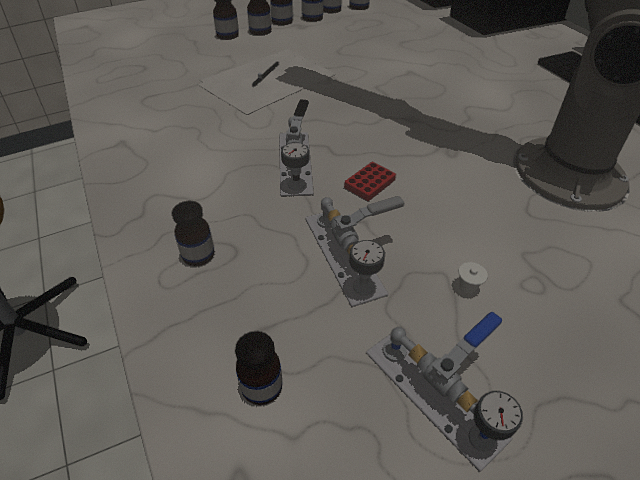

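View pics/side0.png

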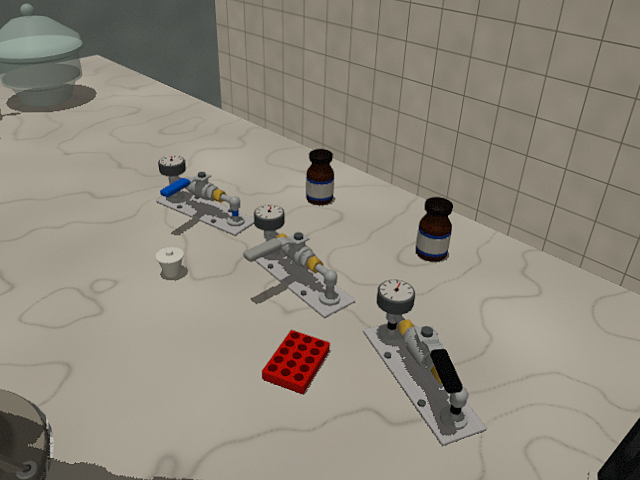

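Scene view: black sleeve about (301,110), grey (385,206), blue (483,330), gauges (295,152), (367,253), (501,410), crucible (472,278), rack (370,180). Side view: black sleeve (445,370), grey (265,248), blue (175,187), gauges (396,290), (269,215), (172,162).

```bash
cat > h.py <<'E'
import numpy as np,cv2
from bench import r
def ray(n,uv,c=None):
    c=c or r.camera_info(n)
    K=c["camera_matrix"]; x=(np.array(uv,float)-K[:2,2])/[K[0,0],K[1,1]]
    s=x.copy()
    for _ in range(20): s=x/(1+c["k1"]*(s@s))
    return -c["R"].T@c["t"], c["R"].T@np.r_[s,1]
def onz(n,uv,z,c=None):
    o,d=ray(n,uv,c); return o+d*(z-o[2])/d[2]
def tri(a,ua,b,ub):
    o1,d1=ray(a,ua);o2,d2=ray(b,ub)
    t=np.linalg.lstsq(np.c_[d1,-d2],o2-o1,rcond=None)[0]
    p,q=o1+t[0]*d1,o2+t[1]*d2
    return (p+q)/2,np.linalg.norm(p-q)
def mask(n,img,lo,hi,seed,box=45):
    hsv=cv2.cvtColor(img,cv2.COLOR_BGR2HSV); m=cv2.inRange(hsv,lo,hi)
    w=np.zeros_like(m); u,v=seed; w[v-box:v+box,u-box:u+box]=255; m&=w
    cs=cv2.findContours(m,cv2.RETR_EXTERNAL,cv2.CHAIN_APPROX_NONE)[0]
    return max(cs,key=cv2.contourArea)
E
python3 - <<'E'
from h import *
np.set_printoptions(precision=4,suppress=True)
P={n:cv2.imread(f"pics/{n}0.png") for n in("scene","side")}
G={"N":[(295,152),(396,290)],"A":[(367,253),(269,215)],"O":[(501,410),(172,162)]}
S={"N":None,"A":[(347,222),(298,237)],"O":[(447,365),(202,174)]}
L={"N":[(301,110),(445,370),(0,0,0),(180,255,50)],"O":[(483,330),(175,187),(105,120,40),(130,255,255)]}
for k in G:
    print(k,"gauge",tri("scene",G[k][0],"side",G[k][1]),onz("scene",G[k][0],.089),onz("side",G[k][1],.089))
    if S[k]: print(k,"stem",tri("scene",S[k][0],"side",S[k][1]),onz("scene",S[k][0],.085),onz("side",S[k][1],.085))
print("Nstem side",onz("side",(428,331),.085))
for k,(a,b,lo,hi) in L.items():
    for n,s in(("scene",a),("side",b)):
        c=mask(n,P[n],lo,hi,s,30 if k=="N" and n=="scene" else 40); m=cv2.moments(c); u=(m["m10"]/m["m00"],m["m01"]/m["m00"])
        w=np.array([onz(n,p[0],.0885)[:2] for p in c],np.float32)
        print(k,n,cv2.contourArea(c),np.array(u),onz(n,u,.0885),cv2.minAreaRect(w))
        L[k][0 if n=="scene" else 1]=u
    print(k,tri("scene",L[k][0],"side",L[k][1]))
for nm,p,z in(("cruc_top",(472,270),.044),("cruc_side",(170,257),.044)): print(nm,onz("scene" if "top" in nm else "side",p,z))
print("rack",onz("scene",(370,180),.018),onz("side",(296,361),.018))
print("botA",onz("scene",(187,210),.106),"botB",onz("scene",(254,343),.106))
E
```

```text
N gauge (array([ 0.5456, -0.2027,  0.085 ]), np.float64(0.002666169046145708)) [ 0.5471 -0.1962  0.089 ] [ 0.5429 -0.206   0.089 ]
A gauge (array([0.5528, 0.0704, 0.0823]), np.float64(0.00040214655880343704)) [0.5563 0.0755 0.089 ] [0.5458 0.0618 0.089 ]
A stem (array([ 0.546 , -0.0054,  0.0775]), np.float64(0.0034455702678921818)) [0.5488 0.0025 0.085 ] [ 0.5396 -0.0145  0.085 ]
O gauge (array([0.5413, 0.3483, 0.0857]), np.float64(0.0028852479749224367)) [0.5419 0.3497 0.089 ] [0.5384 0.3405 0.089 ]
O stem (array([0.559 , 0.2719, 0.0817]), np.float64(0.0012633071232740988)) [0.5602 0.2734 0.085 ] [0.5557 0.2657 0.085 ]
Nstem side [ 0.5113 -0.2826  0.085 ]
N scene 138.5 [301.0963 107.5728] [ 0.4712 -0.3337  0.0885] ((0.4704052805900574, -0.33435794711112976), (0.0631629154086113, 0.021146714687347412), 53.88154983520508)
N side 719.0 [445.755  370.6319] [ 0.4677 -0.3384  0.0885] ((0.46824413537979126, -0.3375244736671448), (0.06805303692817688, 0.022006874904036522), 53.328880310058594)
N (array([ 0.4696, -0.3373,  0.0863]), np.float64(0.000241929081986729))
O scene 553.0 [482.7077 328.9907] [0.4898 0.2545 0.0885] ((0.4887949824333191, 0.25372642278671265), (0.06164814159274101, 0.019084131345152855), 14.802988052368164)
O side 246.0 [174.5976 186.9106] [0.4861 0.2509 0.0885] ((0.4870648980140686, 0.2512962818145752), (0.06894822418689728, 0.02915184386074543), 15.440711975097656)
O (array([0.4882, 0.2538, 0.0865]), np.float64(0.0006617137092445564))
cruc_top [0.4044 0.1448 0.044 ]
cruc_side [0.3916 0.1275 0.044 ]
rack [ 0.4154 -0.1404  0.018 ] [ 0.4005 -0.1587  0.018 ]
botA [ 0.7669 -0.1103  0.106 ] botB [0.7588 0.1535 0.106 ]
```

```bash
cat > plan.py <<'E'
from h import *
from scipy.spatial.transform import Rotation as Ro
np.set_printoptions(precision=4,suppress=True)
def st():
    o=r.get_obs(); return np.array(o["tcp_pos"]),Ro.from_rotvec(o["orientation"]).as_matrix(),o
def ctr(ax,th,side,rho=.075,gap=0.,z=.156):
    # side +1: tool on the ccw side of the lever
    p,R,o=st(); th=np.radians(th); u=np.array([np.cos(th),np.sin(th),0]); n=side*np.array([-u[1],u[0],0])
    s=.011*abs(R[:,0]@n)+.0145*abs(R[:,1]@n)
    q=np.array([*ax,0])+rho*u+(.010+s+gap)*n; q[2]=z; return q
def rows(T):
    p,R,o=st(); print("tcp",p,"F",o["contact_force"],"w",o["grip_width"],"t",o["clock"])
    for t in T: print(np.round(t,3),"->",np.round(R.T@(t-p),4))
N=(.512,-.280); O=(.558,.272)
E
python3 - <<'E'
from plan import *
a=ctr(N,233.6,1,gap=.02)
rows([a+[0,0,.08],a]+[ctr(N,t,1) for t in (230,215,200,185,170,162,156.5)])
E
```

```text
tcp [ 0.2988 -0.6048  0.303 ] F [-0.0523 -0.1542 -0.1549] w 0.085746027153484 t 0.1
[ 0.506 -0.369  0.236] -> [ 0.2904 -0.1197  0.0672]
[ 0.506 -0.369  0.156] -> [ 0.2904 -0.1196  0.1472]
[ 0.485 -0.355  0.156] -> [ 0.2775 -0.1411  0.1472]
[ 0.465 -0.344  0.156] -> [ 0.2649 -0.1595  0.1473]
[ 0.45  -0.33   0.156] -> [ 0.2577 -0.1793  0.1473]
[ 0.44  -0.314  0.156] -> [ 0.2552 -0.1982  0.1473]
[ 0.433 -0.295  0.156] -> [ 0.2579 -0.2182  0.1474]
[ 0.432 -0.284  0.156] -> [ 0.2618 -0.2289  0.1474]
[ 0.432 -0.276  0.156] -> [ 0.2654 -0.2359  0.1474]
```

>>> shift_gripper(moves={"increments": [[0, 0, 0, 0, 0, 0], [0, 0, 0, 0, 0, 0]]}, finger_gap=0, clamp_n=20)

```text
clock: 0.3
tcp_pos: [0.2989, -0.6051, 0.3036]
orientation: [-3.059, -0.714, 0.0]
contact_force: [0.7, -0.4, -0.5]
grip_width: 0.0593
gripper_force: 0.0
```

The rows are not in the units I measure in: shifts go in shares of 0.3 m and turns go in shares of pi rad. I convert before sending: 0.22 m / 0.3 = 0.7333, 0.05 m / 0.3 = 0.1667.

>>> shift_gripper(moves={"increments": [[0.15, -0.06, 0, 0, 0, 0], [0.3, -0.12, 0.0333, 0, 0, 0], [0.45, -0.1833, 0.0667, 0, 0, 0], [0.6, -0.2433, 0.1167, 0, 0, 0], [0.7333, -0.3, 0.1667, 0, 0, 0]]})

```text
clock: 0.8
tcp_pos: [0.458, -0.4252, 0.2538]
orientation: [3.058, 0.715, 0.002]
contact_force: [0.7, -0.4, -0.5]
grip_width: -0.0003
gripper_force: 0.0
```

>>> shift_gripper(moves={"increments": [[0.1167, -0.05, 0.0333, 0, 0, 0], [0.2333, -0.1, 0.0567, 0, 0, 0], [0.2333, -0.1, 0.0567, 0, 0, 0], [0.2333, -0.1, 0.0567, 0, 0, 0]]})

```text
clock: 1.2
tcp_pos: [0.5065, -0.3681, 0.2367]
orientation: [-3.058, -0.718, 0.0]
contact_force: [-0.9, -1.2, -1.1]
grip_width: 0.0
gripper_force: 0.0
```

```bash
python3 - <<'E'
from plan import *
p,R,o=st(); c=r.camera_info("wrist"); i,d=r.grab_frame("wrist"); cv2.imwrite("pics/w1.png",i)
a=ctr(N,233.6,1,gap=.02); rows([a])
E
```

```text
tcp [ 0.5055 -0.3697  0.2369] F [-0.1255  0.1232  0.6475] w -0.0004236634124937544 t 1.25
[ 0.506 -0.369  0.156] -> [ 0.0009 -0.0005  0.0809]
```

View pics/w1.png

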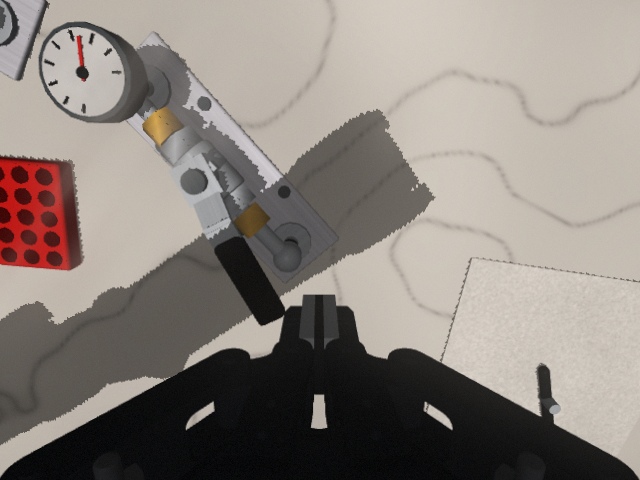

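Wrist view: stem at (194,180), gauge centre (83,72), black sleeve centre (250,281), closed fingertips near (319,300), to the lever's right (ccw) side, as intended.

Scaled: 0.08 m / 0.3 = 0.2667, 0.04 m / 0.3 = 0.1333.

```bash
python3 - <<'E'
from plan import *
print([onz("wrist",p,z) for p,z in(((194,180),.085),((83,72),.089),((250,281),.0925))])
E
```

```text
[array([ 0.5132, -0.2808,  0.085 ]), array([ 0.5427, -0.2059,  0.089 ]), array([ 0.4712, -0.337 ,  0.0925])]
```

>>> shift_gripper(moves={"increments": [[0, 0, 0.1333, 0, 0, 0], [0, 0, 0.2667, 0, 0, 0], [0, 0, 0.2667, 0, 0, 0]]})

```text
clock: 1.55
tcp_pos: [0.5017, -0.3691, 0.1522]
orientation: [-3.054, -0.709, 0.012]
contact_force: [-0.5, -0.1, -0.8]
grip_width: -0.0001
gripper_force: 0.0
```

```bash
python3 - <<'E'
from plan import *
rows([ctr(N,t,1) for t in (230,215,200,185,170,162,156.5)])
E
```

```text
tcp [ 0.5017 -0.3691  0.1522] F [-0.4717 -0.0758 -0.7899] w -0.00011855839470749032 t 1.55
[ 0.485 -0.355  0.156] -> [-0.0089 -0.0198 -0.0036]
[ 0.465 -0.344  0.156] -> [-0.0216 -0.0382 -0.0033]
[ 0.45  -0.33   0.156] -> [-0.0288 -0.0581 -0.0031]
[ 0.44  -0.314  0.156] -> [-0.0314 -0.0769 -0.003 ]
[ 0.433 -0.295  0.156] -> [-0.0287 -0.097  -0.0029]
[ 0.432 -0.284  0.156] -> [-0.0249 -0.1076 -0.0028]
[ 0.432 -0.276  0.156] -> [-0.0213 -0.1147 -0.0028]
```

Scaled: -0.04 m / 0.3 = -0.1333, -0.0255 m / 0.3 = -0.085.

>>> shift_gripper(moves={"increments": [[-0.0233, -0.0367, 0, 0, 0, 0], [-0.0433, -0.0717, 0, 0, 0, 0], [-0.0633, -0.1033, 0, 0, 0, 0], [-0.085, -0.1333, 0, 0, 0, 0]]})

```text
clock: 1.95
tcp_pos: [0.4662, -0.3452, 0.1588]
orientation: [3.056, 0.713, 0.006]
contact_force: [5.2, -1.3, 1.9]
grip_width: 0.0
gripper_force: 2.4
```

>>> shift_gripper(moves={"increments": [[-0.0133, -0.0333, 0, 0, 0, 0], [-0.0233, -0.0667, 0, 0, 0, 0], [-0.03, -0.1, 0, 0, 0, 0], [-0.0333, -0.13, 0, 0, 0, 0]]})

```text
clock: 2.35
tcp_pos: [0.4406, -0.3147, 0.1587]
orientation: [3.055, 0.713, 0.008]
contact_force: [6.7, -3.4, 1.1]
grip_width: -0.0001
gripper_force: 4.4
```

```bash
python3 - <<'E'
from plan import *
rows([ctr(N,t,1) for t in (185,170,162,158.5)])
E
```

```text
tcp [ 0.4406 -0.3147  0.1587] F [ 6.7252 -3.4291  1.1163] w -7.51209968544491e-05 t 2.35
[ 0.44  -0.314  0.156] -> [-0.0005 -0.0011  0.0027]
[ 0.433 -0.295  0.156] -> [ 0.0022 -0.0211  0.0026]
[ 0.432 -0.284  0.156] -> [ 0.006  -0.0318  0.0025]
[ 0.432 -0.278  0.156] -> [ 0.0083 -0.0363  0.0025]
```

Contact as expected (~7 N). On to just short of the stop.

Scaled: -0.03 m / 0.3 = -0.1, -0.026 m / 0.3 = -0.0867.

>>> shift_gripper(moves={"increments": [[0.0033, -0.0333, 0, 0, 0, 0], [0.0083, -0.0633, 0, 0, 0, 0], [0.0167, -0.0867, 0, 0, 0, 0], [0.02, -0.1, 0, 0, 0, 0], [0.02, -0.1, 0, 0, 0, 0]]})

```text
clock: 2.85
tcp_pos: [0.4319, -0.2849, 0.1583]
orientation: [3.057, 0.714, 0.004]
contact_force: [3.2, -2.3, 3.1]
grip_width: -0.0002
gripper_force: 3.0
```

```bash
python3 - <<'E'
from plan import *
rows([ctr(N,t,1) for t in (162,158.5)])
p,R,o=st(); c=r.camera_info("wrist"); 
for n in("side","scene","wrist"):
    i,d=r.grab_frame(n); cv2.imwrite(f"pics/{n}2.png",i)
E
```

```text
tcp [ 0.4319 -0.2849  0.1583] F [ 3.1881 -2.3213  3.093 ] w -0.00015295912735613547 t 2.85
[ 0.432 -0.284  0.156] -> [ 0.0007 -0.0012  0.0023]
[ 0.432 -0.278  0.156] -> [ 0.0029 -0.0057  0.0023]
```

View pics/wrist2.png

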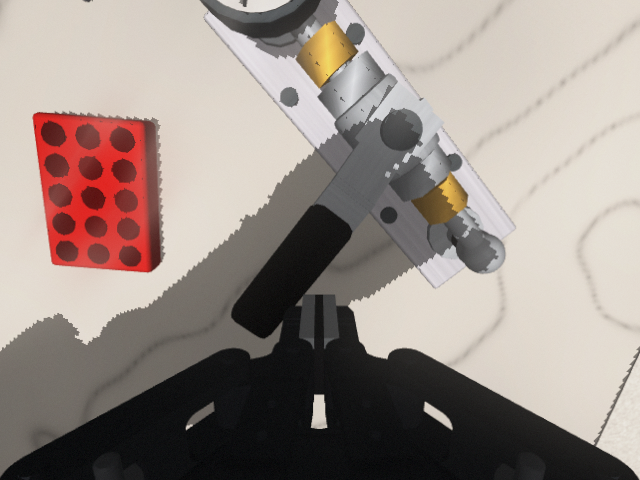

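Wrist view: sleeve edges run (320,207)-(233,316) and (352,232)-(267,338), base plate edge (205,15)-(437,288); the lever looks about 10° off square still. I'll compute it.

```bash
python3 - <<'E'
from plan import *
def ang(a,b,z):
    d=onz("wrist",b,z)-onz("wrist",a,z); return np.degrees(np.arctan2(d[1],d[0]))%360
print(ang((320,207),(233,316),.0925),ang((352,232),(267,338),.0925),"plate",ang((205,15),(437,288),.006),ang((340,0),(515,228),.006))
print(onz("wrist",(401,130),.085))
i=cv2.imread("pics/side2.png");c=mask("side",i,(0,0,0),(180,255,50),(390,345),50)
w=np.array([onz("side",p[0],.0885)[:2] for p in c],np.float32); print(cv2.minAreaRect(w))
E
```

```text
168.13086398735754 169.5128055953037 plate 247.49919630943214 248.25277274052223
[ 0.5124 -0.2786  0.085 ]
((0.4826156198978424, -0.2548847198486328), (0.13335996866226196, 0.13466760516166687), 46.98082733154297)
```

Scaled: -0.009 m / 0.3 = -0.03, -0.006 m / 0.3 = -0.02.

>>> shift_gripper(moves={"increments": [[0.005, -0.01, 0, 0, 0, 0], [0.01, -0.02, 0, 0, 0, 0], [0.015, -0.03, 0, 0, 0, 0], [0.015, -0.03, 0, 0, 0, 0], [0.015, -0.03, 0, 0, 0, 0]]})

```text
clock: 3.5
tcp_pos: [0.4317, -0.2753, 0.1577]
orientation: [3.058, 0.713, 0.003]
contact_force: [4.0, -4.4, 4.9]
grip_width: -0.0
gripper_force: 3.7
```

```bash
python3 - <<'E'
from plan import *
rows([])
i,d=r.grab_frame("wrist"); cv2.imwrite(f"pics/wrist3.png",i)
def fit(i):
    c=mask("wrist",i,(0,0,0),(180,255,45),(290,250),60)
    w=np.array([onz("wrist",p[0],.0925)[:2] for p in c],np.float32); return len(c),cv2.minAreaRect(w)
print(fit(i))
E
```

```text
tcp [ 0.4317 -0.2753  0.1577] F [ 4.0096 -4.4317  4.8755] w -4.7804566236769493e-05 t 3.5
(298, ((0.4460258483886719, -0.2579290568828583), (0.023398136720061302, 0.06025179475545883), 71.78040313720703))
```

View pics/wrist3.png

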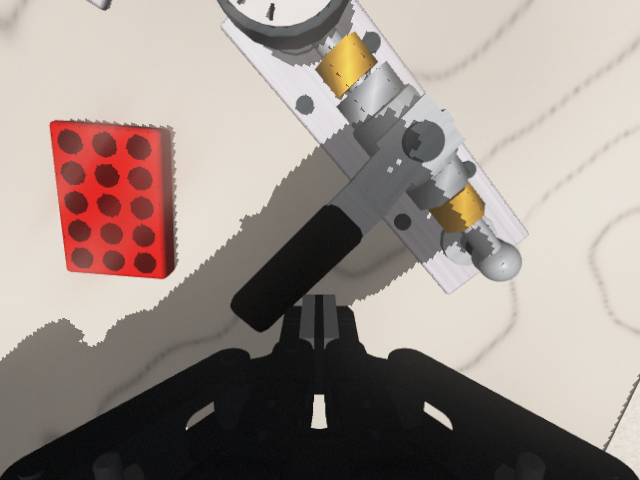

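Sleeve now (332,205)-(232,308), at ~162° by the fit against ~158° for square. A few mm more, watching the force.

Scaled: -0.002 m / 0.3 = -0.0067, 0.001 m / 0.3 = 0.0033.

>>> shift_gripper(moves={"increments": [[0.0033, -0.0067, 0, 0, 0, 0], [0.0033, -0.0067, 0, 0, 0, 0]]})

```text
clock: 3.75
tcp_pos: [0.4317, -0.2731, 0.1576]
orientation: [3.058, 0.713, 0.002]
contact_force: [3.5, -3.8, 4.7]
grip_width: -0.0002
gripper_force: 3.7
```

>>> shift_gripper(moves={"increments": [[0.0033, -0.005, 0, 0, 0, 0], [0.0033, -0.005, 0, 0, 0, 0]]})

```text
clock: 3.95
tcp_pos: [0.4318, -0.2714, 0.1575]
orientation: [3.058, 0.713, 0.002]
contact_force: [2.6, -4.8, 3.8]
grip_width: 0.0001
gripper_force: 3.6
```

```bash
python3 - <<'E'
from plan import *
i,d=r.grab_frame("wrist"); cv2.imwrite(f"pics/wrist4.png",i)
c=mask("wrist",i,(0,0,0),(180,255,45),(290,250),60)
w=np.array([onz("wrist",p[0],.0925)[:2] for p in c],np.float32); print(len(c),cv2.minAreaRect(w))
E
```

```text
308 ((0.44686055183410645, -0.25456780195236206), (0.023873399943113327, 0.06045765057206154), 68.95684814453125)
```

Scaled: -0.0013 m / 0.3 = -0.0043, 0.0007 m / 0.3 = 0.0023.

>>> shift_gripper(moves={"increments": [[0.0023, -0.0043, 0, 0, 0, 0], [0.0023, -0.0043, 0, 0, 0, 0], [0.0023, -0.0043, 0, 0, 0, 0]]})

```text
clock: 4.3
tcp_pos: [0.4315, -0.2699, 0.1573]
orientation: [3.058, 0.713, 0.001]
contact_force: [2.7, -4.6, 2.6]
grip_width: 0.0001
gripper_force: 3.4
```

```bash
python3 - <<'E'
from plan import *
i,d=r.grab_frame("wrist"); cv2.imwrite(f"pics/wrist5.png",i)
c=mask("wrist",i,(0,0,0),(180,255,45),(290,250),60)
w=np.array([onz("wrist",p[0],.0925)[:2] for p in c],np.float32); print(len(c),cv2.minAreaRect(w))
E
```

```text
312 ((0.44722607731819153, -0.2533770203590393), (0.02395852655172348, 0.060534458607435226), 68.07421875)
```

>>> shift_gripper(moves={"increments": [[-0.0167, 0.05, 0, 0, 0, 0], [-0.0333, 0.1, 0, 0, 0, 0], [-0.0333, 0.1, -0.1333, 0, 0, 0], [-0.0333, 0.1, -0.2667, 0, 0, 0], [-0.0333, 0.1, -0.4, 0, 0, 0]]})

```text
clock: 4.85
tcp_pos: [0.4344, -0.3012, 0.2773]
orientation: [-3.057, -0.711, 0.005]
contact_force: [0.2, 0.0, -0.2]
grip_width: 0.0003
gripper_force: 0.0
```

```bash
python3 - <<'E'
from plan import *
a=ctr(O,194.9,-1,gap=.02); rows([a+[0,0,.10],a])
for n in("side",):
    i,d=r.grab_frame(n); cv2.imwrite(f"pics/{n}3.png",i)
i,d=r.grab_frame("wrist"); cv2.imwrite(f"pics/wrist6.png",i); print(r.camera_info("wrist"))
E
```

```text
tcp [ 0.4344 -0.3012  0.2773] F [ 0.1938  0.0221 -0.1935] w 0.0002839968542536077 t 4.85
[0.474 0.298 0.256] -> [ 0.2996 -0.5199  0.0222]
[0.474 0.298 0.156] -> [ 0.2998 -0.5195  0.1222]
{'camera_matrix': array([[368.0669,   0.    , 318.6393],
       [  0.    , 368.0669, 244.0059],
       [  0.    ,   0.    ,   1.    ]]), 'k1': -0.014173836019684943, 'R': array([[ 0.4417, -0.8971,  0.005 ],
       [-0.8589, -0.4213,  0.2911],
       [-0.2591, -0.1329, -0.9567]]), 't': array([-0.4652,  0.2165,  0.4324])}
```

View pics/wrist6.png

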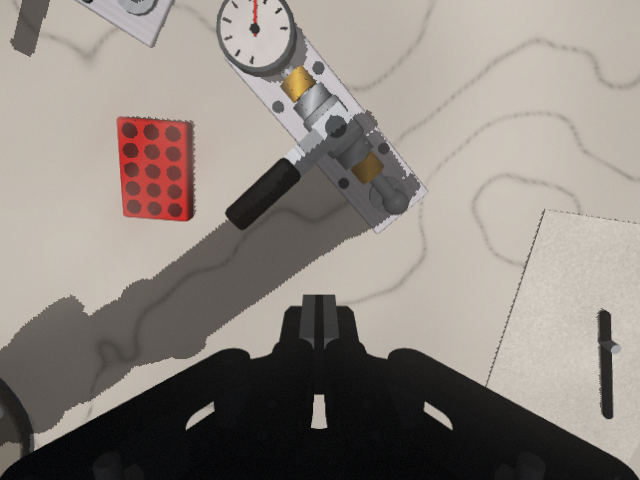

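Wrist view: sleeve (290,170)-(238,215), stem (336,126), gauge (255,28), plate edge (232,65)-(377,234). Checking squareness numerically.

```bash
python3 - <<'E'
from plan import *
i=cv2.imread("pics/wrist6.png")
c=mask("wrist",i,(0,0,0),(180,255,45),(262,195),42)
w=np.array([onz("wrist",p[0],.0925)[:2] for p in c],np.float32); print(len(c),cv2.minAreaRect(w))
def ang(a,b,z1,z2):
    d=onz("wrist",b,z2)-onz("wrist",a,z1); return np.degrees(np.arctan2(d[1],d[0]))
print(ang((336,126),(255,28),.085,.089), ang((377,234),(232,65),.006,.006),ang((427,190),(300,32),.006,.006))
print(ang((396,197),(255,28),.058,.089))
E
```

```text
161 ((0.4483201801776886, -0.2526794970035553), (0.019002798944711685, 0.05994059145450592), 67.94612121582031)
67.61056596266991 67.30317305177817 67.78166935171912
68.3779353273921
```

Nitrogen is square within 0.02 rad. On to the oxygen.

Scaled: -0.21 m / 0.3 = -0.7, -0.168 m / 0.3 = -0.56.

>>> shift_gripper(moves={"increments": [[0.0833, -0.14, 0, 0, 0, 0], [0.1667, -0.28, 0, 0, 0, 0], [0.25, -0.42, 0, 0, 0, 0], [0.3333, -0.56, 0, 0, 0, 0], [0.4167, -0.7, 0, 0, 0, 0]]})

```text
clock: 5.45
tcp_pos: [0.454, -0.0559, 0.276]
orientation: [-3.059, -0.712, 0.004]
contact_force: [0.6, -0.4, 0.5]
grip_width: 0.0001
gripper_force: 0.0
```

>>> shift_gripper(moves={"increments": [[0.0833, -0.14, 0, 0, 0, 0], [0.1667, -0.28, 0, 0, 0, 0], [0.25, -0.42, 0, 0, 0, 0], [0.3333, -0.56, 0, 0, 0, 0], [0.4167, -0.7, 0, 0, 0, 0]]})

```text
clock: 5.95
tcp_pos: [0.4738, 0.1875, 0.2758]
orientation: [3.059, 0.712, -0.004]
contact_force: [1.6, -0.9, 0.2]
grip_width: 0.0
gripper_force: 0.0
```

>>> shift_gripper(moves={"increments": [[0.0833, -0.1667, 0, 0, 0, 0], [0.1667, -0.3333, 0.0667, 0, 0, 0], [0.1667, -0.3333, 0.0667, 0, 0, 0], [0.1667, -0.3333, 0.0667, 0, 0, 0]]})

```text
clock: 6.35
tcp_pos: [0.4734, 0.3001, 0.2548]
orientation: [3.058, 0.72, -0.007]
contact_force: [-0.1, -1.1, 0.9]
grip_width: 0.0003
gripper_force: 0.0
```

```bash
python3 - <<'E'
from plan import *
i,d=r.grab_frame("wrist"); cv2.imwrite("pics/w7.png",i)
c=mask("wrist",i,(105,120,30),(130,255,255),(250,250),230)
w=np.array([onz("wrist",p[0],.0925)[:2] for p in c],np.float32); print(len(c),cv2.minAreaRect(w))
a=ctr(O,194.9,-1,gap=.02); rows([a])
E
```

```text
209 ((0.48908674716949463, 0.25215205550193787), (0.060792386531829834, 0.020266104489564896), 13.992931365966797)
tcp [0.4742 0.2981 0.2553] F [ 0.5925 -0.9713 -0.1618] w -0.00016537005551708848 t 6.4
[0.474 0.298 0.156] -> [-0.0004  0.0002  0.0993]
```

View pics/w7.png

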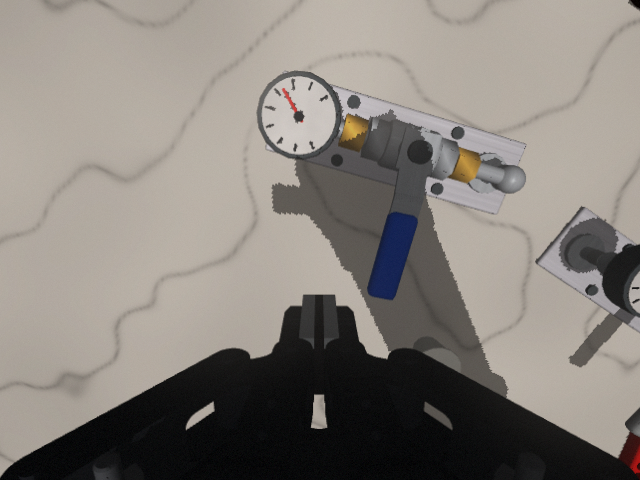

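Wrist view: blue sleeve (400,215)-(382,297), stem (420,150), gauge (299,115), fingertips (319,300) on its gauge side with clearance; plate's near edge ends at (498,212).

Scaled: 0.099 m / 0.3 = 0.33, 0.05 m / 0.3 = 0.1667.

```bash
python3 - <<'E'
from plan import *
def ang(a,b,z1,z2):
    d=onz("wrist",b,z2)-onz("wrist",a,z1); return np.degrees(np.arctan2(d[1],d[0]))
print(ang((420,150),(299,115),.085,.089), ang((498,212),(330,170),.006,.006),ang((526,144),(342,87),.006,.006),onz("wrist",(420,150),.085))
a=ctr(O,194.9,-1,gap=.02); p,R,o=st()
for t in (195,205,215,225,235,245,255,265,275,283): print(t,R.T@(ctr(O,t,-1)-a))
E
```

```text
101.09067455327406 102.62050090903645 100.59200186101896 [0.5583 0.2688 0.085 ]
195 [-0.004   0.0197  0.    ]
205 [-0.0101  0.0338  0.0001]
215 [-0.0138  0.0459  0.0001]
225 [-0.0155  0.0585  0.0001]
235 [-0.0149  0.0717  0.0001]
245 [-0.0119  0.0852  0.0001]
255 [-0.0061  0.0983  0.0001]
265 [0.0023 0.1104 0.    ]
275 [0.0132 0.1209 0.    ]
283 [ 0.0236  0.1278 -0.    ]
```

>>> shift_gripper(moves={"increments": [[0, 0, 0.1667, 0, 0, 0], [0, 0, 0.33, 0, 0, 0], [0, 0, 0.33, 0, 0, 0]]})

```text
clock: 6.7
tcp_pos: [0.4722, 0.2932, 0.1523]
orientation: [3.054, 0.708, -0.018]
contact_force: [-0.1, -1.2, -0.5]
grip_width: 0.0
gripper_force: 0.0
```

Scaled: 0.046 m / 0.3 = 0.1533, 0.034 m / 0.3 = 0.1133.

>>> shift_gripper(moves={"increments": [[-0.0067, 0.0333, 0, 0, 0, 0], [-0.0133, 0.0667, 0, 0, 0, 0], [-0.0233, 0.09, 0, 0, 0, 0], [-0.0333, 0.1133, 0, 0, 0, 0], [-0.046, 0.1533, 0, 0, 0, 0]]})

```text
clock: 7.2
tcp_pos: [0.4835, 0.2535, 0.1601]
orientation: [-3.055, -0.716, -0.009]
contact_force: [-0.3, 6.7, 2.3]
grip_width: 0.0
gripper_force: 2.5
```

>>> shift_gripper(moves={"increments": [[-0.0057, 0.042, 0, 0, 0, 0], [-0.0033, 0.086, 0, 0, 0, 0], [0.0067, 0.13, 0, 0, 0, 0], [0.0257, 0.1733, 0, 0, 0, 0]]})

```text
clock: 7.6
tcp_pos: [0.5114, 0.2098, 0.159]
orientation: [-3.056, -0.717, -0.001]
contact_force: [-4.8, 5.9, -0.2]
grip_width: 0.0001
gripper_force: 3.0
```

>>> shift_gripper(moves={"increments": [[0.028, 0.04, 0, 0, 0, 0], [0.0467, 0.0583, 0, 0, 0, 0], [0.0467, 0.0583, 0, 0, 0, 0]]})

```text
clock: 7.9
tcp_pos: [0.5328, 0.1983, 0.1583]
orientation: [-3.06, -0.713, 0.0]
contact_force: [-1.2, 0.1, 1.1]
grip_width: -0.0001
gripper_force: 0.5
```

```bash
python3 - <<'E'
from plan import *
i,d=r.grab_frame("wrist"); cv2.imwrite("pics/w8.png",i)
c=mask("wrist",i,(105,120,30),(130,255,255),(320,240),235)
w=np.array([onz("wrist",p[0],.0925)[:2] for p in c],np.float32); print(len(c),cv2.minAreaRect(w))
rows([ctr(O,t,-1) for t in (270,275,282)])
E
```

```text
331 ((0.5556927919387817, 0.20026154816150665), (0.06062398478388786, 0.02016972005367279), 88.16608428955078)
tcp [0.5327 0.1983 0.1582] F [-0.4111  0.1381  0.1511] w -8.571272310776181e-05 t 7.95
[0.532 0.197 0.156] -> [-0.0015  0.0007  0.0022]
[0.539 0.195 0.156] -> [0.0043 0.0057 0.0022]
[0.55  0.194 0.156] -> [0.0133 0.0118 0.0022]
```

View pics/w8.png

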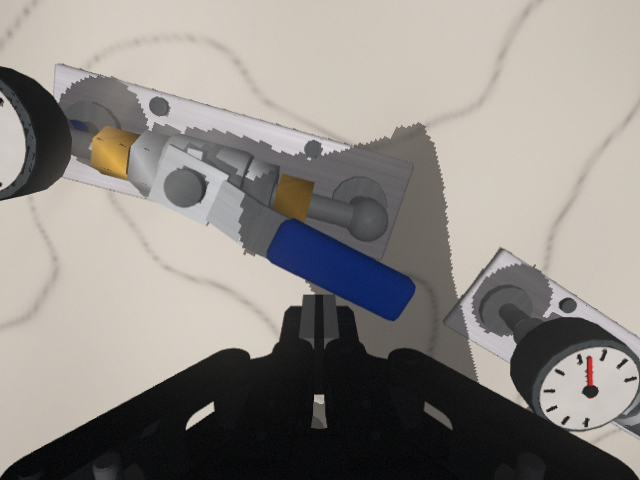

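Sleeve (270,245)-(410,300), about 268° against ~282° when in line; ~18 mm to go.

Scaled: 0.012 m / 0.3 = 0.04, 0.008 m / 0.3 = 0.0267.

>>> shift_gripper(moves={"increments": [[0.0133, 0.0067, 0, 0, 0, 0], [0.0267, 0.015, 0, 0, 0, 0], [0.04, 0.0233, 0, 0, 0, 0], [0.04, 0.0233, 0, 0, 0, 0]]})

```text
clock: 8.35
tcp_pos: [0.5469, 0.1974, 0.158]
orientation: [3.059, 0.714, 0.0]
contact_force: [-2.9, -1.1, 2.4]
grip_width: -0.0001
gripper_force: 1.4
```

```bash
cat > o.py <<'E'
from plan import *
i,d=r.grab_frame("wrist")
c=mask("wrist",i,(105,120,30),(130,255,255),(320,240),235)
w=np.array([onz("wrist",p[0],.0925)[:2] for p in c],np.float32); print(len(c),cv2.minAreaRect(w))
E
python3 o.py
```

```text
356 ((0.5692567229270935, 0.20118722319602966), (0.02042291685938835, 0.06041017547249794), 9.286123275756836)
```

>>> shift_gripper(moves={"increments": [[0.0067, 0.004, 0, 0, 0, 0], [0.0067, 0.004, 0, 0, 0, 0]]})

```text
clock: 8.6
tcp_pos: [0.5489, 0.1975, 0.1579]
orientation: [3.059, 0.714, -0.0]
contact_force: [-4.1, -0.6, 1.5]
grip_width: -0.0003
gripper_force: 1.8
```

```bash
python3 o.py
```

```text
360 ((0.5711594820022583, 0.20149585604667664), (0.020448165014386177, 0.06038999930024147), 10.886362075805664)
```

Scaled: 0.0012 m / 0.3 = 0.004, 0.0006 m / 0.3 = 0.002.

>>> shift_gripper(moves={"increments": [[0.004, 0.002, 0, 0, 0, 0], [0.004, 0.002, 0, 0, 0, 0]]})

```text
clock: 8.85
tcp_pos: [0.5496, 0.1975, 0.1577]
orientation: [3.059, 0.715, -0.003]
contact_force: [-5.7, -1.0, 3.8]
grip_width: -0.0
gripper_force: 2.9
```

```bash
python3 o.py
```

```text
361 ((0.571523129940033, 0.20155668258666992), (0.020532827824354172, 0.060455501079559326), 11.132800102233887)
```

>>> shift_gripper(moves={"increments": [[-0.04, -0.0267, 0, 0, 0, 0], [-0.0833, -0.0333, 0, 0, 0, 0], [-0.0833, -0.0333, -0.1333, 0, 0, 0], [-0.0833, -0.0333, -0.2667, 0, 0, 0], [-0.0833, -0.0333, -0.4, 0, 0, 0]]})

```text
clock: 9.4
tcp_pos: [0.5242, 0.1956, 0.2796]
orientation: [-3.059, -0.714, -0.003]
contact_force: [1.4, 0.6, 0.8]
grip_width: -0.0003
gripper_force: 0.0
```

```bash
python3 - <<'E'
from plan import *
for n in("wrist","side"):
    i,d=r.grab_frame(n); cv2.imwrite(f"pics/{n}9.png",i)
E
python3 o.py
```

```text
201 ((0.568760871887207, 0.200436532497406), (0.019144119694828987, 0.06000806391239166), 11.009583473205566)
```

View pics/wrist9.png

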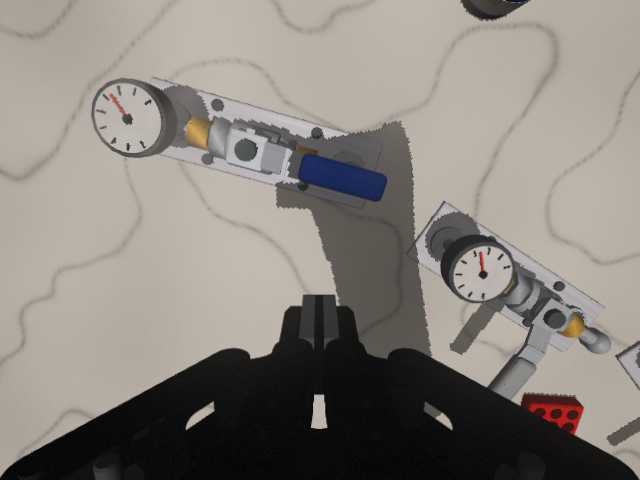

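View pics/side9.png

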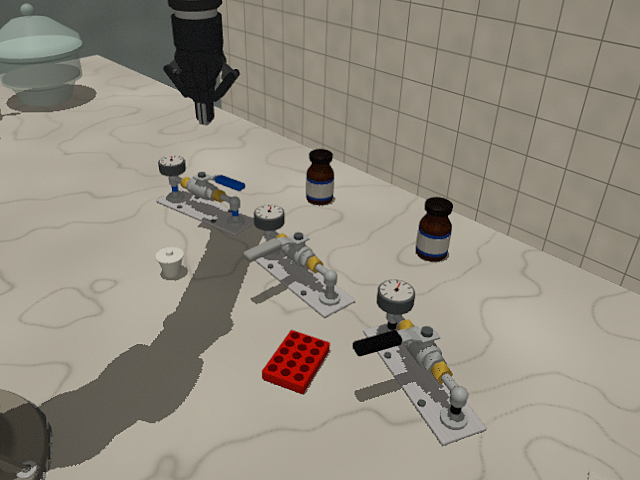

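Wrist view: blue sleeve (300,170)-(385,188), in line with stem (245,150) and gauge (127,118). Side view: black lever square across its pipe at (378,343), everything else unmoved, arm clear.

>>> shift_gripper(moves={"increments": [[0, 0, 0, 0, 0, 0], [0, 0, 0, 0, 0, 0]]})

```text
clock: 9.75
tcp_pos: [0.5231, 0.1951, 0.2766]
orientation: [3.059, 0.714, -0.003]
contact_force: [-0.4, -0.3, 0.4]
grip_width: -0.0001
gripper_force: 0.0
```

```bash
python3 -c "
from bench import r
print(r.hand_in())"
```

```text
the job is handed in; nothing more can be done
None
```

I pushed the nitrogen lever shut, then the oxygen lever open, each within about 0.02 rad of its stop by the wrist camera. Contact-force readings between moves stayed under 10 N, nothing else appears moved in the final side view, and I handed the job in at about 9.8 s (no verdict was returned).

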